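# Hang the loaded mass hanger under the spring balance's first mass

### The arm

A 6-joint arm with a two-finger parallel gripper is mounted at the origin on the work surface. World frame = base frame: x ahead of the robot, y to its left, z up, the work surface at z = 0. Lengths are in m, angles in rad, forces in N, time in s.
With the tool pointing down it reaches from about 0.35 to 0.975 m from the base axis. Payload 4.9 kg.
Tool frame: the origin (TCP) lies at the very end of the fingers, on their centre line; the grasp point (between the pads) lies 19 mm behind it; z points along the fingers, x is the direction in which the jaws open and shut, and the axes are right-handed (so a half turn about z gives the same grasp; the last joint's range is limited). The gripper opens to 85 mm and grips with 20 to 120 N. Pads are 22 mm wide; open, the fingers measure 114 mm over their backs; the gripper's body (76 mm by 85 mm) begins 54 mm behind the grasp point. The pads swing forward as they close: fully open they stand 13 mm farther back than shut.
Start: joints at [-0.119, 0.053, 1.613, -0, 1.476, -0.119], TCP at [0.625, 0, 0.231] pointing down, gripper open.
Joint ranges: [-3.01, 3.01], [-1.01, 2.22], [0.06, 2.58], [-1.02, 4.17], [0.09, 2.62], [-3.14, 3.14]. Speed limits (rad/s): [2.57, 2.57, 3.14, 3.14, 3.14, 3.14].

### API

Orientations are given as a unit quaternion [w, x, y, z].
In Python, from plant import * gives the robot as it stands.
- The arm moves only by the shell command python3 -m inch 'ROWS'. ROWS is text: rows parted by semicolons, each of 7 numbers parted by spaces: the shift along the tool's x, y, z in m, then the turn, a rotation vector about the tool's x, y, z in rad, then the closure, from 0 (fully open) to 1 (shut). A call has 1 to 10 rows; each row shifts and turns the commanded pose from where the row before left it, along the tool's axes as they then stand; what a row does not reach is not made up. A row lasts 1/12 s, in which the tool goes at most 41.7 mm and 7.16 degrees, less where a joint would pass 70% of its speed; a pose out of reach is approached as far as the arm can. A call with a gripper value outside its range is refused whole. The fingers move at their own pace and stop on an object; the grip force is fixed at half the most. Time passes only in rows, so rows that do not move let the fingers close. It gives the time, the measured TCP pose, the force and the opening at its end, in the units of the state.
- state(): the state, without advancing time (a new reading comes with each control period).
- grab_frame(name): name is "scene" or "side" or "wrist"; returns the picture (420x560x3 uint8, blue, green, red); there is no depth.
- camera_info(name): a dict with "vertical_fov" (degrees; the focal length in pixels is half the picture's height over the tangent of half this angle, whatever the lens; pixels are square), "cx", "cy" (the principal point, pixels), "origin" and "rotation" of the camera in the world. Camera axes: x right, y down, z forward; pixel columns grow to the right and rows downward; lengths in m; the calibration is good to about 2 mm. The wrist camera is an equidistant fisheye: a pixel r from the principal point sees the ray r / f radians off the axis. A picture is of the moment at which its call begins: read the wrist's pose just before it. camera_info takes no time and is no camera call; for the wrist camera it gives the pose at the moment of the call.
- job_done(): hands the job in, once; it reports no verdict.
The state is a dict: "time": time; "joint_pos": joint angles; "joint_vel": joint speeds; "joint_efforts": joint torques, N m; "tool_pos": TCP position; "tool_rot": TCP orientation; "contact_force": force on the tool from outside, world axes, zero at the start; "ft_torque": the same for the moment, N m; "gripper_width": opening from 0.0 (shut) to 1.0 (fully open).
Only numpy, scipy, OpenCV 4.12 (cv2) and the standard library are available. Lean on these libraries where they do the work, as an engineer would, in place of code of your own. Each camera call takes 0.05 s, during which the arm holds its last target.

### The job

The spring balance on the retort stand already carries a brass mass with a wire loop underneath. Take the tall mass hanger loaded with four slotted discs, hook it into that loop, and ease its still unknown weight onto the spring until the balance carries all of it; only then let go, so that the load neither drops nor bounces. Leave the chain hanging still and free, and do not disturb the other things on the bench.

Things in the scene. Friction and masses are not known exactly. Their poses are not given: they have to be found in the camera images.
- hanger_center (a point): Middle of the tall loaded mass hanger, on its rod's axis, 95 mm above the foot's underside: the place to grip. Here it is a plain round brass rod, 8 mm in diameter, bare from 44 to 145 mm above the foot. z is up the rod, x points towards the hook's tip. The rod goes on upwards, so grip it with the tool tilted about 45 degrees, to keep rod and chain clear of the palm.
- hanger_crown (a point): Underside of the hook's top, on the rod's axis, 89.6 mm above hanger_center: where the loop's wire must end up. The hook is an upside-down J of 5 mm wire in the hanger's x-z plane; its tip hangs at x = +12 mm and ends 11.5 mm below the crown; the hook's top is 5 mm above it, so the end to thread is 16.5 mm high. Under the crown are 35 mm of free height, open to +x below the tip.
- loop (a point): Centre of the opening of the wire loop under the brass mass on the balance. 4 mm wire, U-shaped with a round bottom; opening 16 mm wide (y), 28 mm high (z), about 336 mm above the bench before loading. A hook is threaded along the loop's x axis, the same as the stand's: +x is towards the stand's upright, -x is the open side, towards the robot.
- loop_seat (a point): Top of the loop's lowest wire, 14 mm below the point loop: where the hook's crown must seat.
- balance_pull (a joint): Extension of the spring balance in m: 0 with the brass mass alone, growing as its pull rod is drawn down. Spring 80 N/m (1 N draws it 12.5 mm), lightly damped; end stops at -0.012 and 0.135 m. The hanger, fully borne, draws it 30 to 100 mm, according to its weight.
- hanger: The tall loaded hanger: loose, 190 mm tall, standing upright on its flat foot; foot and four slotted dark discs are 50 mm in diameter and 44 mm high together, then the bare rod, then the hook. Unmarked, it weighs between 0.25 and 0.80 kg. Origin at the centre of the foot's underside, axes as for hanger_center.
- upper_mass: The brass mass already hanging from the balance, 34 mm in diameter, 34 mm high, 0.25 kg, with the loop below. It swings easily on its eye and rides on the spring; it turns only stiffly about the vertical. Origin at the eye, 105 mm above the middle of the loop's lowest wire.
- stand: Retort stand, fixed: origin on the bench straight under the hanging line. Base plate 220 x 140 mm, 12 mm thick, from x = -60 to +160 mm; upright rod of 12 mm diameter and 712 mm height at x = +130 mm; the clear balance tube (27 mm in diameter) hangs clamped over the origin from 445 to 676 mm height.
- small_hanger: Bystander: a small mass hanger with one disc, 130 mm tall, 36 mm in diameter, upright; origin under its foot.
- tube_upright: Bystander: capped sample tube standing upright, 34 mm in diameter, 113 mm tall; origin under its foot.
- tube_lying: Bystander: capped sample tube lying on its side, 113 mm long, along its x axis; origin on the bench near its middle.
- petri_dish: Bystander: Petri dish, 92 mm in diameter, 15 mm high; origin under its centre.
- beaker: Bystander: glass beaker, 70 mm in diameter, 90 mm high; origin under its centre.
- tip_box: Bystander: box of pipette tips, 87 x 127 x 83 mm; origin under its centre.
- spare_discs: Bystander: two spare slotted discs in a pile, 50 mm in diameter, 20 mm high; origin under its centre.

How it is judged:
On the way, in this order (a step that is already met when the one before it is completed fails the run):
1. the loaded hanger is lifted clear of the bench (height (world z) of hanger above 0.04 m and contact force between the fingers and hanger above 0.5 N), for 0.1 s.
2. its hook sits in the loop and starts to draw the spring while the hanger is still held (distance between hanger_crown and loop_seat below 0.007 m and value of joint balance_pull above 0.01 m and contact force between the fingers and hanger above 0.5 N), for 0.1 s.
At the end, for the whole second after the job is handed in: The hanger hangs free by its hook in the loop (crown within 7 mm of the loop's lowest wire), upright within 0.12 rad, clear of bench and stand; the spring is drawn by more than 25 mm and is at rest (under 15 mm/s), the hanger moves at under 40 mm/s, and the robot has let go (distance between hanger_crown and loop_seat below 0.007 m and contact force between hanger and upper_mass above 1.5 N and value of joint balance_pull above 0.025 m and velocity of joint balance_pull between -0.015 and 0.015 m/s and angle between hanger's own z axis and vertical below 0.12 rad and linear speed of hanger below 0.04 m/s and height (world z) of hanger above 0.022 m and contact force between the fingers and hanger below 0.05 N); the robot touches nothing.
It fails at once if with the hanger not held, the balance runs up or down faster than 70 mm/s (let go too early or too late, so that the load drops or bounces) ((velocity of joint balance_pull above 0.07 m/s or velocity of joint balance_pull below -0.07 m/s) and contact force between the fingers and hanger below 0.05 N).
It fails at once if the balance is jerked up or down faster than 200 mm/s (velocity of joint balance_pull above 0.2 m/s or velocity of joint balance_pull below -0.2 m/s).
It fails at once if the balance is drawn past 125 mm, close to its end stop (value of joint balance_pull above 0.125 m).
It fails at once if the hook presses on the hanging mass or its loop with more than 18 N (contact force between hanger and upper_mass above 18 N).
It fails at once if one of the other things on the bench is moved by more than 20 mm (distance of any of small_hanger, tube_upright, tube_lying, petri_dish, beaker, tip_box, spare_discs from where it was at the start of the episode above 0.02 m).
It also fails if it takes over 72 s, if anything falls off the work surface, if the arm or the gripper's body presses on something with over 40 N, if the wrist force passes 120 N, or if a joint passes its speed limit or range.

## Working session

There is one attempt and no reset: what is moved stays moved. The work goes in short steps, Python scripts to look and compute and a shell command to move; the robot and the scene stay as the last step left them, time stands still between calls to the robot, and variables do not carry over. Pictures are saved under pics/ and viewed, and the job is handed in when it is done.

```bash
ls; mkdir -p pics
python3 - <<'E'
from plant import *
import cv2
s=state();print(s)
for n in("scene","side","wrist"):
    print(n,camera_info(n)); cv2.imwrite(f"pics/{n}0.png",grab_frame(n))
E
```

```text
pics
{'time': 0.0, 'joint_pos': array([-1.19002959e-01,  5.33256245e-02,  1.61431411e+00,  1.18883964e-05,
        1.47600889e+00, -1.19020856e-01]), 'joint_vel': array([ 0.00076425, -0.00147211,  0.0003723 , -0.00015449, -0.0010994 ,
       -0.00196723]), 'joint_efforts': array([ 2.70554956e-04, -3.93670499e+01, -3.70175600e+01, -1.62778279e-04,
        6.93513779e-03, -6.06393527e-06]), 'tool_pos': array([6.24366462e-01, 7.76488815e-05, 2.30070379e-01]), 'tool_rot': array([-1.27928741e-04,  9.99999472e-01,  8.37954139e-06, -1.02000935e-03]), 'contact_force': array([-0.24143485,  0.23534507, -0.2666336 ]), 'ft_torque': array([0.02628237, 0.01527832, 0.02235845]), 'gripper_width': 0.9986462596987667}
scene {'vertical_fov': 42.66404124498662, 'cx': 280.53879136203096, 'cy': 212.82082779038592, 'origin': array([ 1.23669831, -0.74298642,  1.26886585]), 'rotation': array([-0.36035736,  0.85988478,  0.33660985, -0.13203992])}
side {'vertical_fov': 49.648607858953426, 'cx': 278.2983019070464, 'cy': 203.3690708645022, 'origin': array([-0.03155764, -0.69597074,  0.91518164]), 'rotation': array([-0.42148897,  0.84385676, -0.29777027,  0.14692069])}
wrist {'vertical_fov': 65.70646984690485, 'cx': 283.6498396996169, 'cy': 216.4221716502537, 'origin': array([0.62402288, 0.08251826, 0.37225083]), 'rotation': array([ 1.62930624e-01,  9.86637084e-01, -4.15047955e-04, -8.38756156e-04])}
```

View pics/scene0.png

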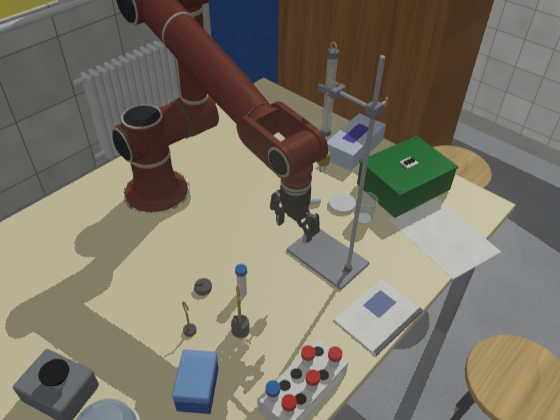

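View pics/side0.png

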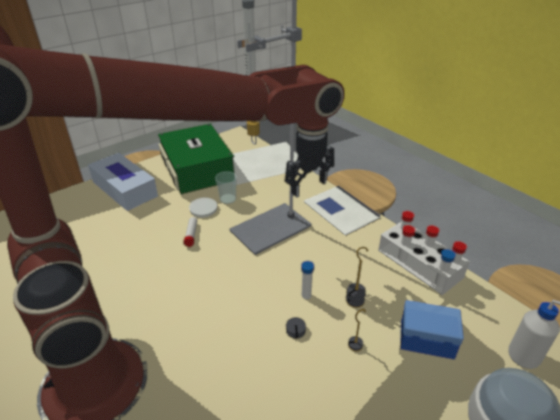

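View pics/wrist0.png

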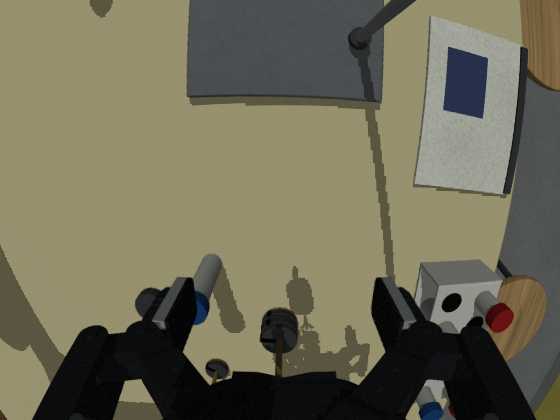

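The scene view shows the tall hanger's foot at (241,326) and hook near (239,290). The brass mass is near (324,158), partly hidden by the arm. In the side view the hanger is at (356,295), its hook at (361,250), and the brass mass at (254,128).

```bash
cat > h.py <<'E'
from plant import *
import cv2, numpy as np
from scipy.spatial.transform import Rotation as R
def rot(q): return R.from_quat([q[1],q[2],q[3],q[0]]).as_matrix()
def f(c): return 210/np.tan(np.radians(c["vertical_fov"])/2)
def ray(c,u,v,fish=False):
    x,y=(u-c["cx"]),(v-c["cy"])
    if fish:
        r=np.hypot(x,y);t=r/f(c);d=np.array([np.sin(t)*x/max(r,1e-9),np.sin(t)*y/max(r,1e-9),np.cos(t)])
    else: d=np.array([x/f(c),y/f(c),1.])
    d=rot(c["rotation"])@d
    return np.array(c["origin"]),d/np.linalg.norm(d)
def proj(c,p,fish=False):
    q=rot(c["rotation"]).T@(np.array(p)-c["origin"])
    if fish:
        r=np.hypot(q[0],q[1]);t=np.arctan2(r,q[2]);k=f(c)*t/max(r,1e-9);return np.array([c["cx"]+q[0]*k,c["cy"]+q[1]*k])
    return np.array([c["cx"]+f(c)*q[0]/q[2],c["cy"]+f(c)*q[1]/q[2]])
def onz(o,d,z): return o+d*(z-o[2])/d[2]
def tri(*rays):
    A=np.zeros((3,3));b=np.zeros(3)
    for o,d in rays:
        P=np.eye(3)-np.outer(d,d);A+=P;b+=P@o
    p=np.linalg.solve(A,b)
    return p,[np.linalg.norm((np.eye(3)-np.outer(d,d))@(p-o)) for o,d in rays]
def crop(img,u0,v0,u1,v1,k,name):
    cv2.imwrite(name,cv2.resize(img[v0:v1,u0:u1],None,fx=k,fy=k,interpolation=cv2.INTER_CUBIC))
E
python3 - <<'E'
from h import *
a=cv2.imread("pics/scene0.png");b=cv2.imread("pics/side0.png")
crop(a,160,250,280,350,6,"pics/c1.png");crop(b,280,230,400,360,4.5,"pics/c2.png")
crop(a,280,30,400,150+30,4.5,"pics/c3.png");crop(b,220,0,320,150,4,"pics/c4.png")
E
```

```text
(no output)
```

View pics/c1.png

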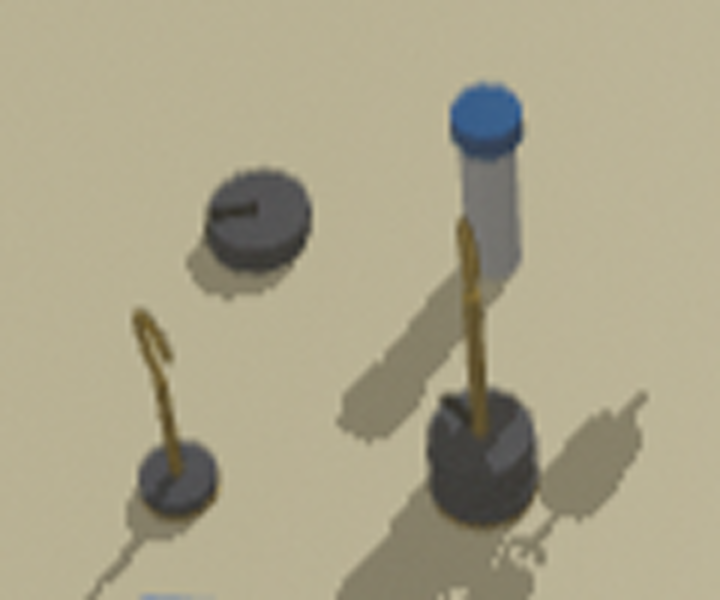

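View pics/c2.png

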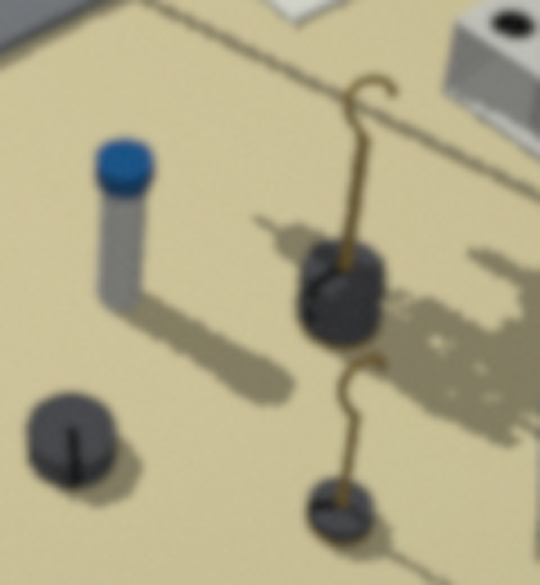

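View pics/c3.png

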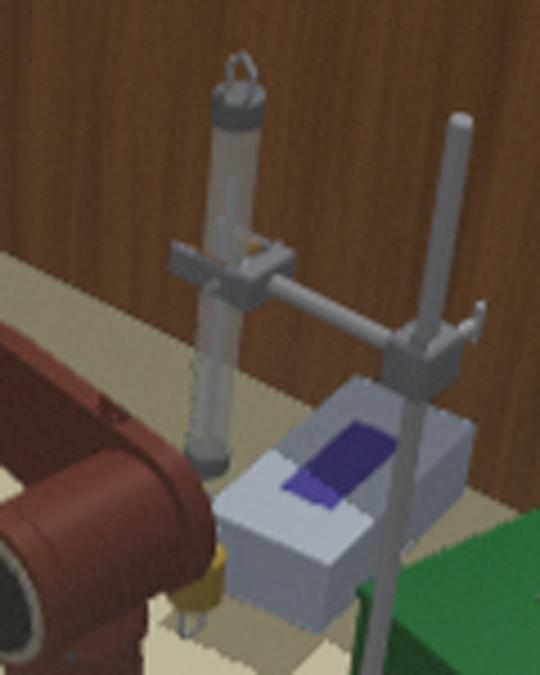

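View pics/c4.png

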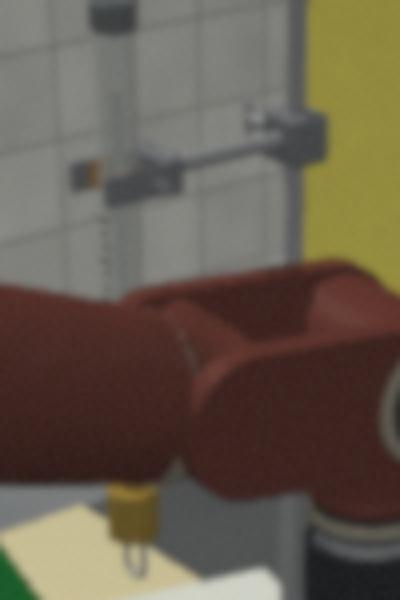

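```bash
python3 - <<'E'
from h import *
np.set_printoptions(precision=4,suppress=True)
A=camera_info("scene");B=camera_info("side");W=camera_info("wrist")
S=lambda u,v,k,u0,v0,c:ray(c,u0+u/k,v0+v/k)
T=lambda n,p,q:print(n,*tri(p,q))
T("loopbot",S(190,630,4.5,280,30,A),S(135,574,4,220,0,B))
T("mass",S(198,580,4.5,280,30,A),S(133,515,4,220,0,B))
T("hooktop",S(463,222,6,160,250,A),S(373,78,4.5,280,230,B))
T("rodbase",S(480,428,6,160,250,A),S(345,262,4.5,280,230,B))
T("rodtop",S(473,290,6,160,250,A),S(362,140,4.5,280,230,B))
print("rod base on z.044",onz(*S(480,428,6,160,250,A),.044),onz(*S(345,262,4.5,280,230,B),.044))
print("tip side z.173",onz(*S(393,95,4.5,280,230,B),.173))
print("hooktop z .1895",onz(*S(463,222,6,160,250,A),.1895),onz(*S(373,78,4.5,280,230,B),.1895))
# stand base corners in scene
# stand upright bottom
T("upright",ray(A,347,270),ray(B,291,214))
T("uprighttop",ray(A,381,61),ray(B,294,2))
for n,u,v,u2,v2 in [("tube_upr cap",241,270,307.5,266),("smallbase",190,331,355,344),("spare",203,285,296,327)]:
    T(n,ray(A,u,v),ray(B,u2,v2))
E
for i in 1;do python3 - <<'E'
from h import *
b=cv2.imread("pics/wrist0.png");crop(b,100,220,400,420,2.6,"pics/c5.png")
b=cv2.imread("pics/scene0.png");crop(b,260,200,400,300,5,"pics/c6.png")
E
done
```

```text
loopbot [0.5771 0.1692 0.3201] [np.float64(0.0012575607699892716), np.float64(0.0012575607699893512)]
mass [0.5792 0.1704 0.3611] [np.float64(0.00016908605762453398), np.float64(0.00016908605762458857)]
hooktop [ 0.6172 -0.2011  0.1903] [np.float64(0.0017599092028733093), np.float64(0.0017599092028732794)]
rodbase [ 0.6203 -0.2002  0.0448] [np.float64(0.0004384238950727439), np.float64(0.0004384238950727415)]
rodtop [ 0.6186 -0.1991  0.1427] [np.float64(0.0014596435389800761), np.float64(0.0014596435389800716)]
rod base on z.044 [ 0.62   -0.2004  0.044 ] [ 0.6209 -0.1993  0.044 ]
tip side z.173 [ 0.6305 -0.2072  0.173 ]
hooktop z .1895 [ 0.6161 -0.1987  0.1895] [ 0.6173 -0.2027  0.1895]
upright [0.7091 0.1618 0.016 ] [np.float64(0.003876929336151886), np.float64(0.0038769293361518528)]
uprighttop [0.7009 0.1724 0.6711] [np.float64(0.02095705673364283), np.float64(0.020957056733642693)]
tube_upr cap [ 0.5332 -0.107   0.1056] [np.float64(0.0010846884603155748), np.float64(0.0010846884603157032)]
smallbase [ 0.5207 -0.2953  0.0011] [np.float64(0.0008253548275886407), np.float64(0.0008253548275885019)]
spare [ 0.4378 -0.1744  0.0135] [np.float64(0.0016025611992227444), np.float64(0.0016025611992228472)]
```

View pics/c5.png

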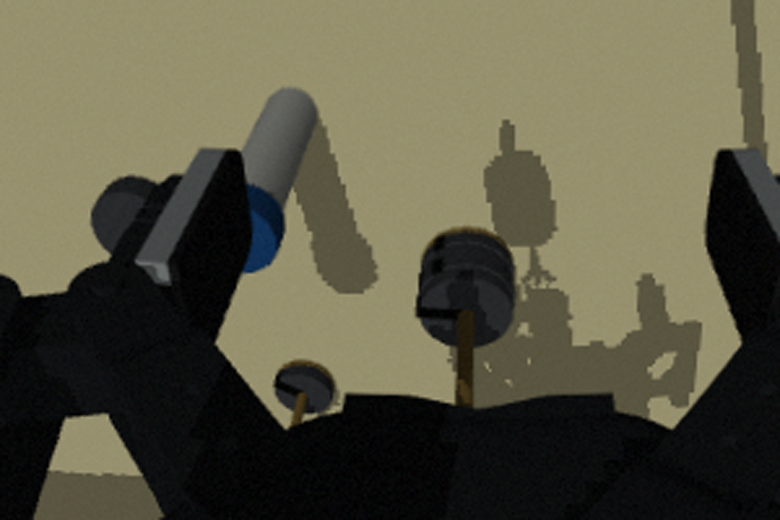

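View pics/c6.png

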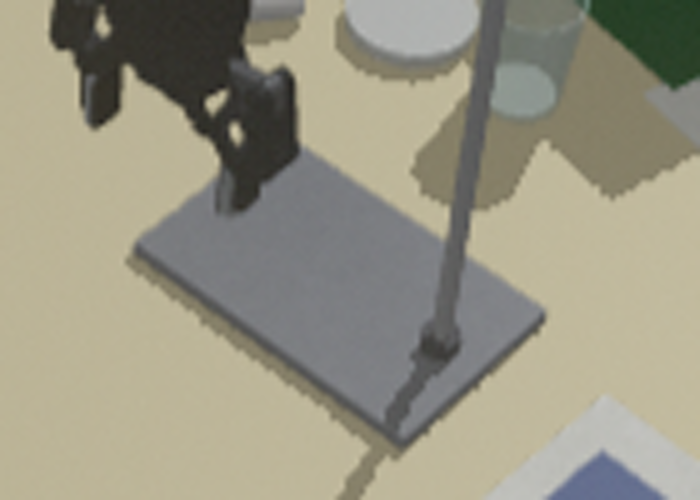

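```bash
cat >> h.py <<'E'
def toolR(az,tilt):
    a,t=np.radians(az),np.radians(tilt)
    z=np.array([np.sin(t)*np.cos(a),np.sin(t)*np.sin(a),-np.cos(t)]);x=np.array([-np.sin(a),np.cos(a),0])
    return np.column_stack([x,np.cross(z,x),z])
def plan(p,Rt,n,dwn=0):
    s=state();R0=rot(s["tool_rot"]);w=R.from_matrix(R0.T@Rt).as_rotvec()/n
    S=sum(R.from_rotvec(k*w).as_matrix() for k in range(n))
    sh=np.linalg.solve(S,R0.T@(np.array(p)-s["tool_pos"]))
    print("n",n,"row",np.round(sh,5),np.round(w,4),"norm mm,deg",np.linalg.norm(sh)*1e3,np.degrees(np.linalg.norm(w)))
E
python3 - <<'E'
from h import *
A=camera_info("scene")
for u,v in((287,249),(340,288.6),(369,263.6)): print(onz(*ray(A,u,v),.012))
plan([.50,-.2,.24],toolR(0,45),20)
E
```

```text
[0.52178399 0.09899917 0.012     ]
[0.73642098 0.09066828 0.012     ]
[0.74277682 0.22559976 0.012     ]
n 20 row [-0.01232  0.00397 -0.00045] [-0.0308  0.0308 -0.0741] norm mm,deg 12.95350615805461 4.922901715953571
```

```bash
python3 -m inch '-.0123 .004 -.0005 -.0308 .0308 -.0741 0;-.0123 .004 -.0005 -.0308 .0308 -.0741 0;-.0123 .004 -.0005 -.0308 .0308 -.0741 0;-.0123 .004 -.0005 -.0308 .0308 -.0741 0;-.0123 .004 -.0005 -.0308 .0308 -.0741 0;-.0123 .004 -.0005 -.0308 .0308 -.0741 0;-.0123 .004 -.0005 -.0308 .0308 -.0741 0;-.0123 .004 -.0005 -.0308 .0308 -.0741 0;-.0123 .004 -.0005 -.0308 .0308 -.0741 0;-.0123 .004 -.0005 -.0308 .0308 -.0741 0' && python3 -m inch '-.0123 .004 -.0005 -.0308 .0308 -.0741 0;-.0123 .004 -.0005 -.0308 .0308 -.0741 0;-.0123 .004 -.0005 -.0308 .0308 -.0741 0;-.0123 .004 -.0005 -.0308 .0308 -.0741 0;-.0123 .004 -.0005 -.0308 .0308 -.0741 0;-.0123 .004 -.0005 -.0308 .0308 -.0741 0;-.0123 .004 -.0005 -.0308 .0308 -.0741 0;-.0123 .004 -.0005 -.0308 .0308 -.0741 0;-.0123 .004 -.0005 -.0308 .0308 -.0741 0;-.0123 .004 -.0005 -.0308 .0308 -.0741 0'
python3 -m inch '0 0 0 0 0 0 0;0 0 0 0 0 0 0'
python3 - <<'E'
from h import *
s=state();print(s["joint_pos"],s["tool_pos"]);print(rot(s["tool_rot"]),"want\n",toolR(0,45))
plan([.50,-.2,.24],toolR(0,45),3)
for n in("scene","side","wrist"): 
    import pickle;pickle.dump(camera_info(n),open(f"pics/{n}1.pkl","wb"));cv2.imwrite(f"pics/{n}1.png",grab_frame(n))
crop(cv2.imread("pics/scene1.png"),300,120,350,190,8,"pics/c3.png");crop(cv2.imread("pics/side1.png"),220,80,290,160,7,"pics/c4.png")
E
```

```text
time: 0.98
tool_pos: [0.5235, -0.0763, 0.23]
tool_rot: [0.15, 0.908, 0.361, 0.15]
contact_force: [0.0, -0.3, -0.4]
gripper_width: 1.0
time: 1.82
tool_pos: [0.5002, -0.2005, 0.2418]
tool_rot: [0.272, 0.651, 0.654, 0.272]
contact_force: [-0.2, -0.7, 0.7]
gripper_width: 1.0
time: 1.98
tool_pos: [0.5001, -0.2008, 0.2412]
tool_rot: [0.271, 0.654, 0.652, 0.271]
contact_force: [-0.1, 0.5, -0.7]
gripper_width: 1.0
[-0.7918226  -0.60935731  2.26823688  0.65127188  0.97866752 -2.59022331] [ 0.5000764  -0.20081788  0.24121923]
[[ 3.20604594e-03  7.06448056e-01  7.07757632e-01]
 [ 9.99993124e-01 -3.58391393e-03 -9.52550473e-04]
 [ 1.86361500e-03  7.07755819e-01 -7.06454689e-01]] want
 [[-0.          0.70710678  0.70710678]
 [ 1.          0.          0.        ]
 [ 0.          0.70710678 -0.70710678]]
n 3 row [ 0.00027 -0.00031  0.00027] [ 0.0003  0.0003 -0.0012] norm mm,deg 0.4900439822302176 0.07298520097171168
```

View pics/wrist1.png

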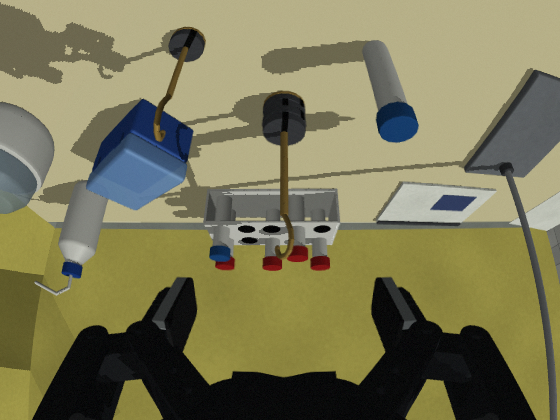

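View pics/c3.png

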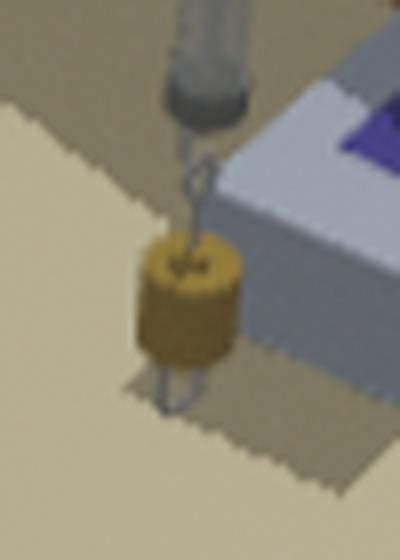

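View pics/c4.png

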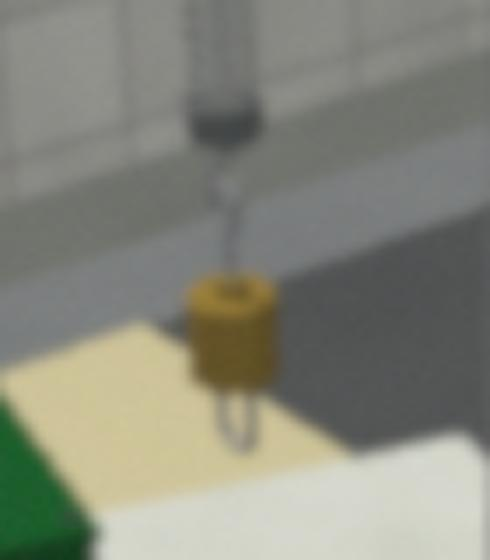

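View pics/side1.png

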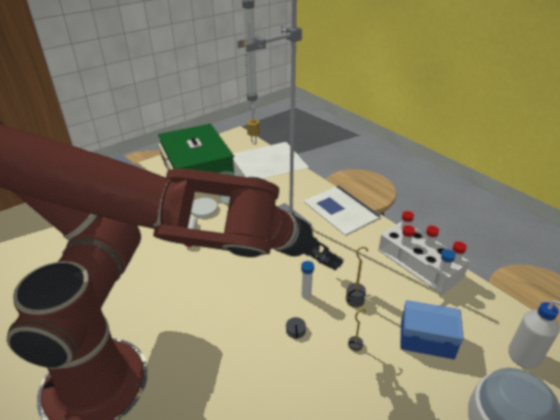

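Run:
```python
from h import *
import pickle
np.set_printoptions(precision=4,suppress=True)
A=camera_info("scene");B=camera_info("side");W=pickle.load(open("pics/wrist1.pkl","rb"))
S=lambda u,v,k,u0,v0,c:ray(c,u0+u/k,v0+v/k)
T=lambda n,p,q:print(n,*tri(p,q))
T("loopbot",S(174,408,8,300,120,A),S(239,445,7,220,80,B))
T("loopcentre",S(181,380,8,300,120,A),S(238,412,7,220,80,B))
T("massbot",S(186,350,8,300,120,A),S(234,378,7,220,80,B))
T("masstop",S(193,258,8,300,120,A),S(232,290,7,220,80,B))
T("tubebottom",S(203,118,8,300,120,A),S(226,138,7,220,80,B))
for dz in(.322,.38): 
  print(proj(A,[.578,.168,dz]),proj(B,[.578,.168,dz]))
# legs of loop:  lines on z=.345
l=[onz(*S(u,v,8,300,120,A),.342) for u,v in((164,378),(200,382))];print(l, np.degrees(np.arctan2(*(l[0]-l[1])[[1,0]])))
l=[onz(*S(u,v,7,220,80,B),.342) for u,v in((221,405),(252,405))];print(l)
b=cv2.imread("pics/wrist1.png");crop(b,240,80,330,280,4,"pics/c7.png")
# rod points in wrist
for z in(.05,.07,.095,.12,.14): print(z,proj(W,[.6195,-.2,z],True))
```

```text
loopbot [0.5777 0.1671 0.3195] [np.float64(0.00013469586649490471), np.float64(0.00013469586649485462)]
loopcentre [0.5788 0.1682 0.3324] [np.float64(0.0002447038334327707), np.float64(0.0002447038334328067)]
massbot [0.5789 0.1696 0.3456] [np.float64(0.0008663564119506782), np.float64(0.0008663564119506446)]
masstop [0.5784 0.169  0.3833] [np.float64(0.00036286757762772235), np.float64(0.00036286757762781684)]
tubebottom [0.5784 0.1678 0.4422] [np.float64(0.0007662363571612987), np.float64(0.0007662363571612276)]
[322.0944 170.2671] [253.9966 142.5487]
[323.6326 153.4768] [253.1999 122.6734]
[array([0.5809, 0.1555, 0.342 ]), array([0.591 , 0.1622, 0.342 ])] -146.41866510940432
[array([0.5672, 0.1627, 0.342 ]), array([0.5761, 0.1555, 0.342 ])]
0.05 [283.705  138.3559]
0.07 [283.7268 152.5772]
0.095 [283.7558 171.7885]
0.12 [283.7869 192.6595]
0.14 [283.8131 210.5731]
```

View pics/c7.png

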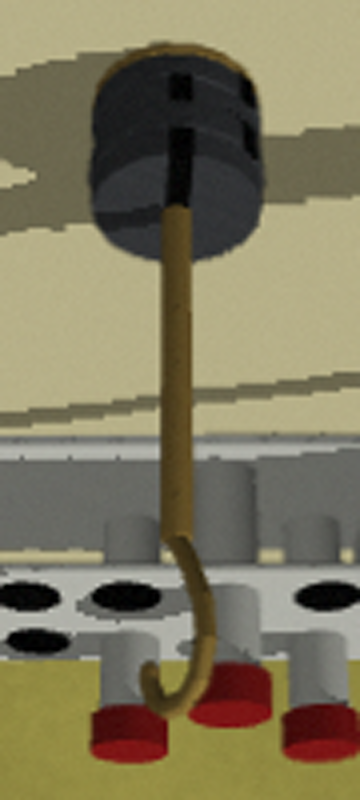

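Run:
```python
from h import *
import pickle
W=pickle.load(open("pics/wrist1.pkl","rb"));B=camera_info("side")
for yaw in (-25,-30,-35,-40,-45):
    a=np.radians(yaw);e=np.array([np.cos(a),np.sin(a),0]);o=np.array([.6195,-.2,0])
    tip=o+.012*e+[0,0,.1731];top=o+[0,0,.1871];
    print(yaw,"tip wrist crop",(proj(W,tip,True)-[240,80])*4,"top",(proj(W,top,True)-[240,80])*4,"bulge",(proj(W,o-.0117*e+[0,0,.171],True)-[240,80])*4,"tip side crop",(proj(B,tip)-[280,230])*4.5,(proj(B,top)-[280,230])*4.5,(proj(B,o-.0117*e+[0,0,.171])-[280,230])*4.5)
plan([.6195-.14*.7071+.0134,-.2,.095+.14*.7071-.0134],toolR(0,45),4)
```

```text
-25 tip wrist crop [154.17102934 666.96376669] top [175.51804425 707.64372984] bulge [197.50658825 624.0615861 ] tip side crop [389.89580516  92.78697378] [371.57118648  76.92859827] [347.53812379 103.12610316]
-30 tip wrist crop [150.23415253 666.24544653] top [175.51804425 707.64372984] bulge [201.51827556 624.86283002] tip side crop [390.5840167   94.11310957] [371.57118648  76.92859827] [346.89749364 101.82356868]
-35 tip wrist crop [146.47154822 665.40598864] top [175.51804425 707.64372984] bulge [205.31216304 625.79358932] tip side crop [391.10679851  95.45971217] [371.57118648  76.92859827] [346.42056078 100.50491932]
-40 tip wrist crop [142.910207   664.45072203] top [175.51804425 707.64372984] bulge [208.85791594 626.84552329] tip side crop [391.45979768  96.81659759] [371.57118648  76.92859827] [346.11059398  99.18024343]
-45 tip wrist crop [139.57612235 663.3857724 ] top [175.51804425 707.64372984] bulge [212.12776771 628.00930305] tip side crop [391.63993249  98.17345651] [371.57118648  76.92859827] [345.96957473  97.85963006]
n 4 row [-0.00021 -0.00499  0.01668] [ 0.0005 -0.0002  0.    ] norm mm,deg 17.410532959543797 0.031258204690416715
```

```bash
python3 -m inch '0 -.005 .0167 0 0 0 0;0 -.005 .0167 0 0 0 0;0 -.005 .0167 0 0 0 0;0 -.005 .0167 0 0 0 0;0 0 .02 0 0 0 0;0 0 .02 0 0 0 0;0 0 .02 0 0 0 0;0 0 .02 0 0 0 0'
python3 - <<'E'
from h import *
print(state()["tool_pos"])
plan([.6329,-.2,.0816],toolR(0,45),6)
print(proj(camera_info("wrist"),[.6195,-.2,.095],True));
cv2.imwrite("pics/w2.png",grab_frame("wrist"))
E
```

```text
time: 2.8
tool_pos: [0.5918, -0.1985, 0.1239]
tool_rot: [0.271, 0.652, 0.654, 0.272]
contact_force: [-0.4, -0.2, -0.6]
gripper_width: 1.006
[ 0.59175987 -0.19852226  0.1238512 ]
n 6 row [-0.00025 -0.00015  0.00983] [ 0.0005 -0.0002  0.0003] norm mm,deg 9.831723809307562 0.03235317654740311
[282.15509911 248.24765999]
```

View pics/w2.png

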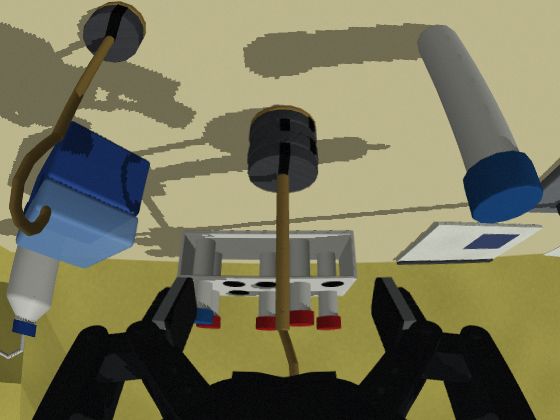

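```bash
python3 -m inch '-.0003 0 .0098 0 0 0 0;-.0003 0 .0098 0 0 0 0;-.0003 0 .0098 0 0 0 0;-.0003 0 .0098 0 0 0 0;-.0002 0 .0098 0 0 0 0;0 0 .0098 0 0 0 0;0 0 0 0 0 0 0;0 0 0 0 0 0 0'
python3 - <<'E'
from h import *
s=state();print(s["tool_pos"],s["contact_force"])
plan([.6329,-.1997,.0816],toolR(0,45),1)
E
```

```text
time: 3.52
tool_pos: [0.6325, -0.2003, 0.0829]
tool_rot: [0.271, 0.652, 0.654, 0.272]
contact_force: [-0.1, 0.0, 0.0]
gripper_width: 0.997
[ 0.63246875 -0.20025124  0.08286029] [-0.14067751  0.02265463  0.02637756]
n 1 row [ 0.00055 -0.00059  0.0012 ] [ 0.0022 -0.0017  0.0011] norm mm,deg 1.4415916757335516 0.16955496631766206
```

```bash
python3 -m inch '.0006 -.0006 .0012 0 0 0 .4;0 0 0 0 0 0 .7;0 0 0 0 0 0 1;0 0 0 0 0 0 1;0 0 0 0 0 0 1;0 0 0 0 0 0 1;0 0 0 0 0 0 1;0 0 0 0 0 0 1;0 0 0 0 0 0 1;0 0 0 0 0 0 1'
python3 -m inch '0 0 0 0 0 0 1;0 0 0 0 0 0 1'
python3 - <<'E'
from h import *
cv2.imwrite("pics/w3.png",grab_frame("wrist"));print(state())
E
```

```text
time: 4.35
tool_pos: [0.6329, -0.2003, 0.0817]
tool_rot: [0.271, 0.653, 0.653, 0.272]
contact_force: [-0.9, 4.3, 2.4]
gripper_width: 0.071
time: 4.52
tool_pos: [0.6329, -0.2004, 0.0817]
tool_rot: [0.271, 0.653, 0.653, 0.272]
contact_force: [-0.9, 4.6, 3.2]
gripper_width: 0.072
{'time': 4.5667, 'joint_pos': array([-0.58823265, -0.02149241,  2.11109351,  0.88887487,  0.5328511 ,
       -2.82586553]), 'joint_vel': array([-0.00123038,  0.00237452,  0.00064492, -0.00058961, -0.00154578,
       -0.00041882]), 'joint_efforts': array([ -2.58622594, -29.18294907, -31.50740504,   0.50816718,
        -1.83918782,  -0.17962184]), 'tool_pos': array([ 0.63287851, -0.20043711,  0.08169119]), 'tool_rot': array([0.27116777, 0.65267369, 0.65313943, 0.27183449]), 'contact_force': array([-0.55562491,  4.78621642,  4.09547191]), 'ft_torque': array([0.74987214, 0.13584114, 0.5149126 ]), 'gripper_width': 0.07123007037240214}
```

View pics/w3.png

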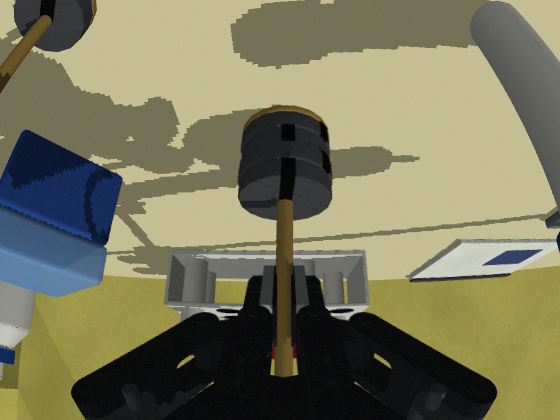

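```bash
python3 -m inch '0 .003 -.003 0 0 0 1;0 .006 -.006 0 0 0 1;0 .01 -.01 0 0 0 1;0 .012 -.012 0 0 0 1;0 .012 -.012 0 0 0 1;0 .012 -.012 0 0 0 1;0 .012 -.012 0 0 0 1;0 .012 -.012 0 0 0 1;0 .012 -.012 0 0 0 1;0 .012 -.012 0 0 0 1'
python3 -m inch '0 .006 -.006 0 0 0 1;0 0 0 0 0 0 1;0 0 0 0 0 0 1;0 0 0 0 0 0 1'
python3 - <<'E'
from h import *
s=state();print(s["tool_pos"],s["contact_force"],s["ft_torque"],s["gripper_width"])
for n in("scene","side"):cv2.imwrite(f"pics/{n}4.png",grab_frame(n))
W=camera_info("wrist")
cv2.imwrite("pics/w4.png",grab_frame("wrist"))
E
```

```text
time: 5.4
tool_pos: [0.6308, -0.201, 0.2249]
tool_rot: [0.27, 0.654, 0.654, 0.27]
contact_force: [0.9, -0.8, -5.4]
gripper_width: 0.068
time: 5.73
tool_pos: [0.6313, -0.2005, 0.2328]
tool_rot: [0.27, 0.653, 0.653, 0.271]
contact_force: [-0.1, 0.4, -5.9]
gripper_width: 0.073
[ 0.63129061 -0.20045073  0.23276033] [-0.05762748  0.42665866 -5.9319042 ] [0.0299209  0.96802684 0.00485228] 0.07331185577368185
```

View pics/scene4.png

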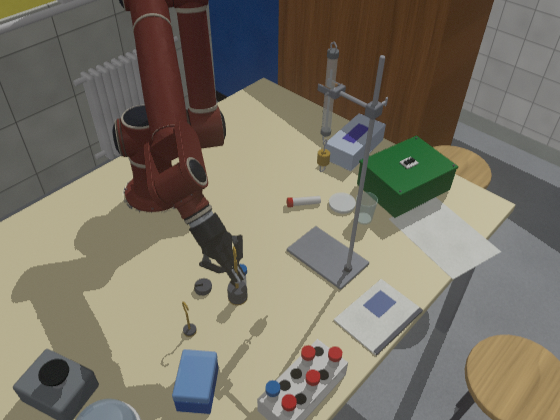

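View pics/side4.png

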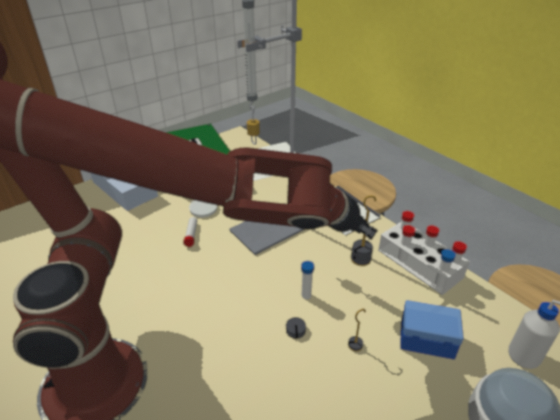

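View pics/w4.png

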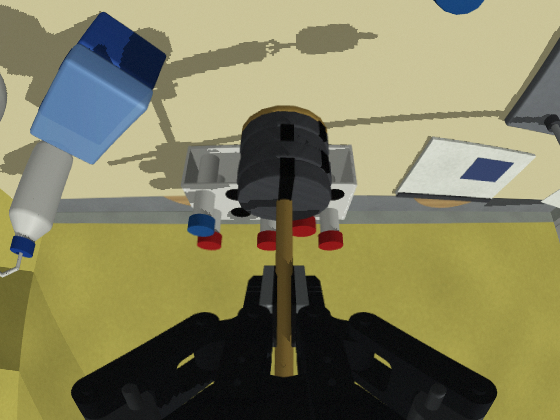

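Hanger is held. Its weight reads 5.93 N, so about 74 mm of extension is expected. Next, carry it to 60 mm in front of the loop.

Run:
```python
from h import *
plan([.530,.1774,.236],toolR(30,45),30)
print(toolR(30,45).T@np.array([.9991,-.042,0]))
```

```text
n 30 row [ 1.319e-02 -3.000e-05 -1.400e-04] [ 0.      0.0123 -0.0124] norm mm,deg 13.191916975525482 0.9991604728552163
[-0.53592307  0.59697206  0.59697206]
```

```bash
python3 -m inch '.004 0 0 0 .004 -.004 1;.008 0 0 0 .008 -.008 1;.0132 0 -.0001 0 .0123 -.0124 1;.0132 0 -.0001 0 .0123 -.0124 1;.0132 0 -.0001 0 .0123 -.0124 1;.0132 0 -.0001 0 .0123 -.0124 1;.0132 0 -.0001 0 .0123 -.0124 1;.0132 0 -.0001 0 .0123 -.0124 1;.0132 0 -.0001 0 .0123 -.0124 1;.0132 0 -.0001 0 .0123 -.0124 1'
python3 -m inch '.0132 0 -.0001 0 .0123 -.0124 1;.0132 0 -.0001 0 .0123 -.0124 1;.0132 0 -.0001 0 .0123 -.0124 1;.0132 0 -.0001 0 .0123 -.0124 1;.0132 0 -.0001 0 .0123 -.0124 1;.0132 0 -.0001 0 .0123 -.0124 1;.0132 0 -.0001 0 .0123 -.0124 1;.0132 0 -.0001 0 .0123 -.0124 1;.0132 0 -.0001 0 .0123 -.0124 1;.0132 0 -.0001 0 .0123 -.0124 1'
python3 - <<'E'
from h import *
plan([.530,.1774,.236],toolR(30,45),12);s=state();print(s["tool_pos"],s["joint_pos"])
E
```

```text
time: 6.72
tool_pos: [0.6232, -0.0822, 0.2363]
tool_rot: [0.249, 0.599, 0.703, 0.292]
contact_force: [0.5, -0.5, -5.7]
gripper_width: 0.073
time: 7.55
tool_pos: [0.5916, 0.0456, 0.2367]
tool_rot: [0.223, 0.535, 0.753, 0.312]
contact_force: [-0.4, 0.1, -5.5]
gripper_width: 0.068
n 12 row [ 0.01214 -0.00017 -0.00011] [ 0.0002  0.0113 -0.0111] norm mm,deg 12.140375300344061 0.9079207609164656
[0.59156454 0.04560512 0.23667947] [-0.23090678 -0.46459675  2.18464558  0.55554429  0.79839444 -2.40095719]
```

```bash
python3 -m inch '.0121 -.0002 -.0001 0 .0113 -.0111 1;.0121 -.0002 -.0001 0 .0113 -.0111 1;.0121 -.0002 -.0001 0 .0113 -.0111 1;.0121 -.0002 -.0001 0 .0113 -.0111 1;.0121 -.0002 -.0001 0 .0113 -.0111 1;.0121 -.0002 -.0001 0 .0113 -.0111 1;.0121 -.0002 -.0001 0 .0113 -.0111 1;.0121 -.0002 -.0001 0 .0113 -.0111 1;.0121 -.0002 -.0001 0 .0113 -.0111 1;.012 -.0002 -.0001 0 .0113 -.0111 1'
python3 -m inch '.0095 -.0002 -.0001 0 .0113 -.0111 1;.007 -.0002 -.0001 0 .0113 -.0111 1;.004 0 0 0 0 0 1;0 0 0 0 0 0 1;0 0 0 0 0 0 1;0 0 0 0 0 0 1'
python3 - <<'E'
from h import *
s=state();print(s["tool_pos"],s["contact_force"],s["ft_torque"],s["joint_pos"])
print(rot(s["tool_rot"])-toolR(30,45))
for n in("scene","side","wrist"):cv2.imwrite(f"pics/{n}5.png",grab_frame(n))
crop(cv2.imread("pics/scene5.png"),270,120,350,220,6,"pics/c3.png");crop(cv2.imread("pics/side5.png"),210,90,310,190,6,"pics/c4.png")
E
```

```text
time: 8.38
tool_pos: [0.5421, 0.1557, 0.2357]
tool_rot: [0.197, 0.474, 0.792, 0.329]
contact_force: [1.3, 0.9, -5.7]
gripper_width: 0.074
time: 8.88
tool_pos: [0.5327, 0.1721, 0.2357]
tool_rot: [0.193, 0.462, 0.799, 0.332]
contact_force: [0.1, 0.3, -4.4]
gripper_width: 0.072
[0.53266273 0.17214079 0.23567085] [ 0.14291487  0.32900374 -4.40117424] [-0.45125342  0.79460576  0.00204262] [-1.33096905e-03 -5.84790009e-01  2.26317834e+00  5.06899758e-01
  8.13985175e-01 -2.32187275e+00]
[[ 0.00199624 -0.00085755  0.00247861]
 [ 0.00114865 -0.00139995 -0.00142116]
 [-0.00118781  0.00143927  0.0014432 ]]
```

View pics/c3.png

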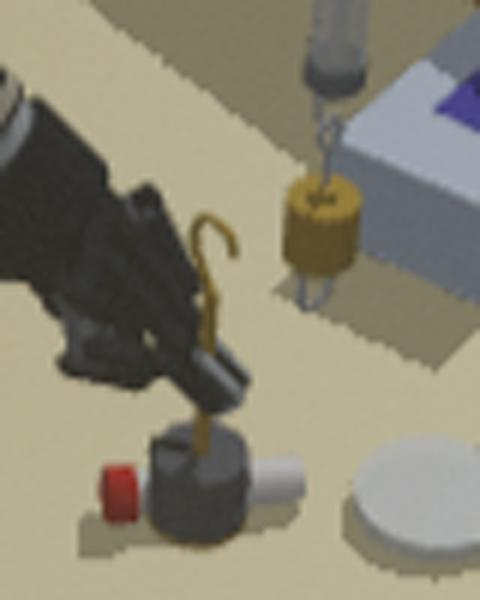

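View pics/c4.png

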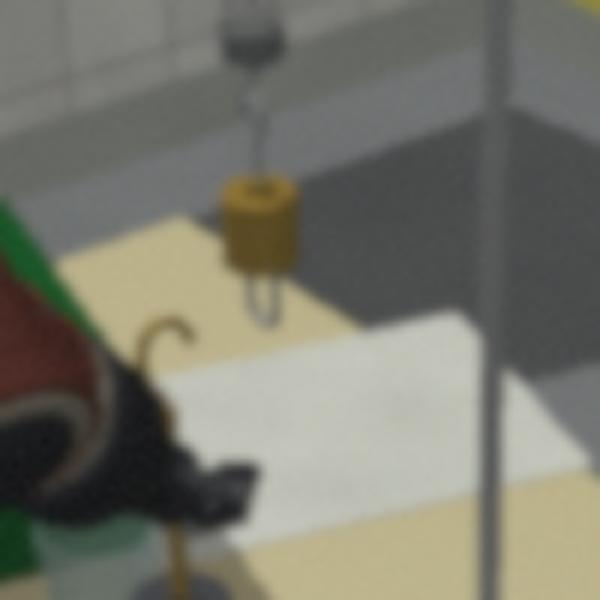

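View pics/wrist5.png

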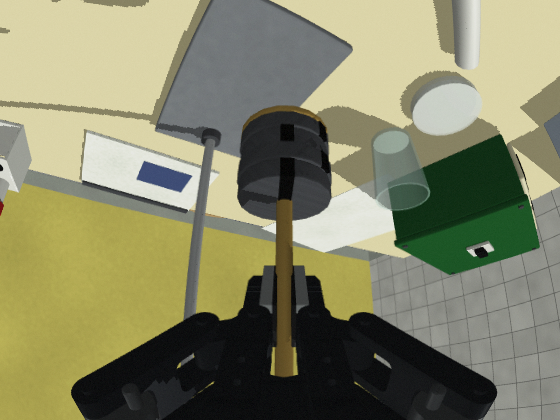

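View pics/scene5.png

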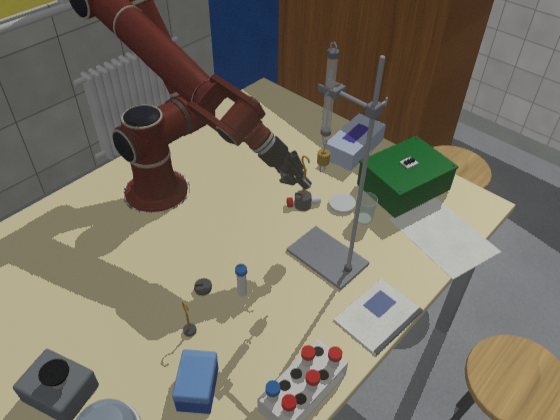

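Run:
```python
from h import *
np.set_printoptions(precision=4,suppress=True)
A=camera_info("scene");B=camera_info("side")
a=lambda u,v:ray(A,270+u/6,120+v/6)
b=lambda u,v:ray(B,210+u/6,90+v/6)
T=lambda n,p,q:print(n,*tri(a(*p),b(*q)))
T("hooktop wire",(207,217),(170,322));T("tip end",(236,256),(190,338));T("rodtop",(210,300),(168,420))
T("loop lowest",(309,306),(266,322))
T("mass",(322,228),(260,225))
s=state();Rt=rot(s["tool_rot"])
G=s["tool_pos"]-.019*Rt[:,2];print("grasp",G)
for off in(.0896+.0025,): p=G+[0,0,off];print("pred crownwire",p,(proj(A,p)-[270,120])*6,(proj(B,p)-[210,90])*6)
y=np.radians(-2);p=G+[.012*np.cos(y),.012*np.sin(y),.0781];print("pred tip",p,(proj(A,p)-[270,120])*6,(proj(B,p)-[210,90])*6)
p=[.5783,.1682,.320];print("loop",(proj(A,p)-[270,120])*6,(proj(B,p)-[210,90])*6)
```

```text
hooktop wire [0.5217 0.1582 0.3441] [np.float64(0.001093284735384745), np.float64(0.0010932847353848068)]
tip end [0.5358 0.1639 0.3274] [np.float64(0.0002112792163868957), np.float64(0.0002112792163867744)]
rodtop [0.5218 0.1643 0.292 ] [np.float64(0.0003627626070249403), np.float64(0.00036276260702493746)]
loop lowest [0.5775 0.1662 0.3199] [np.float64(0.00027132210657146373), np.float64(0.00027132210657145603)]
mass [0.5788 0.169  0.3651] [np.float64(0.0004530163396111317), np.float64(0.00045301633961134)]
grasp [0.521  0.1654 0.249 ]
pred crownwire [0.521  0.1654 0.3411] [215.053  216.5494] [157.9526 319.99  ]
pred tip [0.533  0.165  0.3271] [232.8975 252.2934] [183.4159 340.2206]
loop [313.0494 305.0636] [264.4191 318.8939]
```

Run:
```python
from h import *
np.set_printoptions(precision=4,suppress=True)
A=camera_info("scene");B=camera_info("side")
s=state();G=s["tool_pos"]-.019*rot(s["tool_rot"])[:,2]
for dz in(-.05,-.045,-.04,0,.03,.04,.05,.07): print(dz,(proj(A,G+[0,0,dz])-[270,120])*6,(proj(B,G+[0,0,dz])-[210,90])*6)
a=cv2.imread("pics/scene5.png");b=cv2.imread("pics/side5.png")
crop(a,290,150,320,215,9,"pics/d1.png");crop(b,225,135,260,200,9,"pics/d2.png")
for im,(u0,v0,u1,v1),c in((a,(290,150,320,215),(270,120)),(b,(225,135,260,200),(210,90))):
    h=cv2.cvtColor(im,cv2.COLOR_BGR2HSV)
    m=(h[...,0]>12)&(h[...,0]<28)&(h[...,1]>130)&(h[...,2]>60)
    for v in range(v0,v1,2):
        u=np.where(m[v,u0:u1])[0]
        if len(u): print((v-c[1]+.5)*6,(u0+u.mean()+.5-c[0])*6,len(u),end=" | ")
    print()
```

```text
-0.05 [200.8548 444.7699] [176.2089 593.3295]
-0.045 [201.3236 437.2344] [175.6092 584.3508]
-0.04 [201.7945 429.665 ] [175.0066 575.3286]
0 [205.6395 367.8598] [170.0783 501.5408]
0.03 [208.6172 319.9966] [166.252  444.2512]
0.04 [209.6284 303.744 ] [164.9507 424.7684]
0.05 [210.649  287.3388] [163.6362 405.0877]
0.07 [212.7192 254.0619] [160.9668 365.1199]
195.0 294.0 2 | 207.0 294.0 2 | 219.0 294.0 2 | 231.0 271.0000000000001 3 | 243.0 273.0 3 | 255.0 261.0 3 | 267.0 249.0 2 | 279.0 207.0 1 | 291.0 210.0 2 | 303.0 213.0 1 | 315.0 213.0 1 | 327.0 207.0 1 | 339.0 210.0 2 |
```

View pics/d1.png

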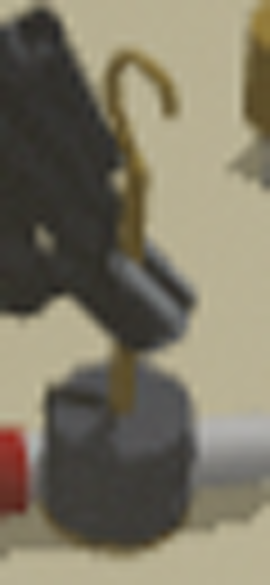

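View pics/d2.png

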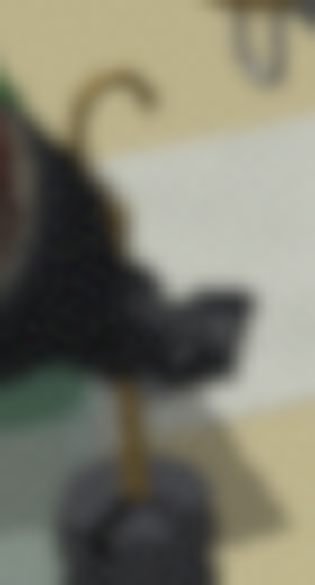

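Run:
```python
from h import *
np.set_printoptions(precision=1,suppress=True)
A=camera_info("scene");B=camera_info("side")
c=np.array([.5778,.1675,.338])
for yaw in(-20,-10,-2,5,15):
    a=np.radians(yaw);e=np.array([-np.sin(a),np.cos(a),0])*.01
    print(yaw,(proj(A,c+e)-proj(A,c-e))*6,(proj(B,c+e)-proj(B,c-e))*6,(proj(A,c)-[270,120])*6,(proj(B,c)-[210,90])*6)
s=state();Rt=rot(s["tool_rot"]);G=s["tool_pos"]-.019*Rt[:,2]
g=np.array([.5779,.1674,G[2]])
d=g-G;print(d*1e3,(Rt.T@d)*1e3)
```

```text
-20 [ 38.3 -12.8] [-12.9 -21. ] [314.  274.7] [263.  283.7]
-10 [ 33.7 -17.1] [-20.3 -19.4] [314.  274.7] [263.  283.7]
-2 [ 29.4 -20.1] [-25.8 -17.7] [314.  274.7] [263.  283.7]
5 [ 25.1 -22.4] [-30.3 -16. ] [314.  274.7] [263.  283.7]
15 [ 18.3 -25.2] [-35.8 -13. ] [314.  274.7] [263.  283.7]
[56.9  2.   0. ] [-26.6  35.5  35.7]
```

```bash
python3 -m inch '-.003 .004 .004 0 0 0 1;-.0044 .0059 .0059 0 0 0 1;-.0044 .0059 .0059 0 0 0 1;-.003 .004 .004 0 0 0 1;0 0 0 0 0 0 1;0 0 0 0 0 0 1;0 0 0 0 0 0 1'
python3 - <<'E'
from h import *
np.set_printoptions(precision=4,suppress=True)
s=state();Rt=rot(s["tool_rot"]);G=s["tool_pos"]-.019*Rt[:,2];g=np.array([.5779,.1674,.249]);print(G,Rt.T@(g-G),s["contact_force"])
for n in("scene","side"):cv2.imwrite(f"pics/{n}6.png",grab_frame(n))
crop(cv2.imread("pics/scene6.png"),290,140,340,190,9,"pics/c3.png");crop(cv2.imread("pics/side6.png"),225,115,275,165,9,"pics/c4.png")
E
```

```text
time: 9.62
tool_pos: [0.5639, 0.1736, 0.2353]
tool_rot: [0.192, 0.462, 0.8, 0.332]
contact_force: [0.7, 0.6, -5.2]
gripper_width: 0.072
[0.5522 0.1669 0.2487] [-0.0123  0.0161  0.0157] [ 0.6699  0.6412 -5.1542]
```

View pics/c3.png

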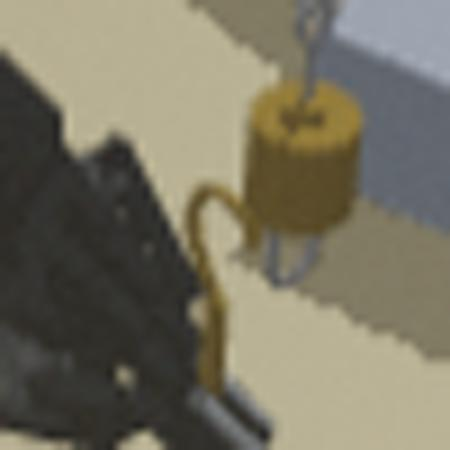

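View pics/c4.png

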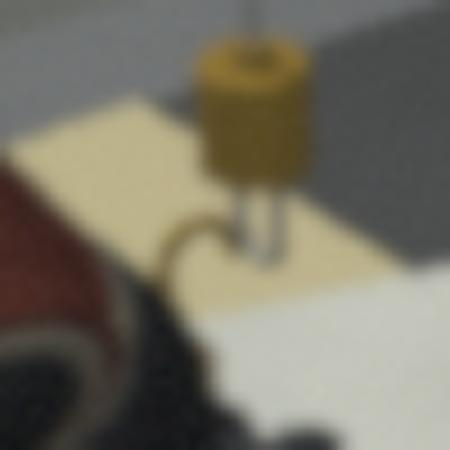

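Run:
```python
from h import *
np.set_printoptions(precision=4,suppress=True)
A=camera_info("scene");B=camera_info("side")
a=lambda u,v:ray(A,290+u/9,140+v/9)
b=lambda u,v:ray(B,225+u/9,115+v/9)
T=lambda n,p,q:print(n,*tri(a(*p),b(*q)))
T("tip end",(253,246),(238,236));T("loop bot",(288,280),(264,262));
T("legs mid",(294,248),(258,215))
```

```text
tip end [0.5675 0.1634 0.3306] [np.float64(0.0011560345523368586), np.float64(0.0011560345523368195)]
loop bot [0.578  0.1675 0.3183] [np.float64(0.0008246528896434532), np.float64(0.0008246528896435441)]
legs mid [0.5785 0.169  0.3319] [np.float64(0.0005035594997423433), np.float64(0.0005035594997423354)]
```

```bash
python3 -m inch '.0007 0 0 0 .0353 -.0353 1;.0007 0 0 0 .0353 -.0353 1;0 0 0 0 0 0 1'
python3 - <<'E'
from h import *
np.set_printoptions(precision=4,suppress=True)
s=state();Rt=rot(s["tool_rot"]);G=s["tool_pos"]-.019*Rt[:,2]
print(G,"toy",Rt.T@np.array([0,.1685-G[1],.249-G[2]]),"fwd",Rt.T@np.array([.578-G[0],0,0]),np.degrees(np.arctan2(Rt[1,2],Rt[0,2])))
E
```

```text
time: 9.97
tool_pos: [0.5637, 0.1741, 0.2359]
tool_rot: [0.176, 0.422, 0.821, 0.341]
contact_force: [0.9, 0.2, -4.6]
gripper_width: 0.074
[0.5527 0.1662 0.2493] toy [0.0018 0.0007 0.0011] fwd [-0.0147  0.0145  0.0146] 35.4947820570817
```

Correct y, then thread the tip through the loop.

```bash
python3 -m inch '.0018 .0007 .0011 0 0 0 1;-.0025 .0025 .0025 0 0 0 1;-.0025 .0025 .0025 0 0 0 1;-.0025 .0025 .0025 0 0 0 1;-.0025 .0025 .0025 0 0 0 1;-.0025 .0025 .0025 0 0 0 1;-.0022 .002 .0021 0 0 0 1;0 0 0 0 0 0 1;0 0 0 0 0 0 1'
python3 - <<'E'
from h import *
np.set_printoptions(precision=4,suppress=True)
s=state();Rt=rot(s["tool_rot"]);G=s["tool_pos"]-.019*Rt[:,2];print(G,s["contact_force"])
for n in("scene","side"):cv2.imwrite(f"pics/{n}7.png",grab_frame(n))
crop(cv2.imread("pics/scene7.png"),290,140,340,190,9,"pics/c3.png");crop(cv2.imread("pics/side7.png"),225,115,275,165,9,"pics/c4.png")
E
```

```text
time: 10.72
tool_pos: [0.5888, 0.177, 0.2352]
tool_rot: [0.175, 0.422, 0.822, 0.341]
contact_force: [-0.2, -0.1, -5.5]
gripper_width: 0.07
[0.5779 0.1691 0.2486] [-0.2393 -0.0813 -5.4748]
```

View pics/c3.png

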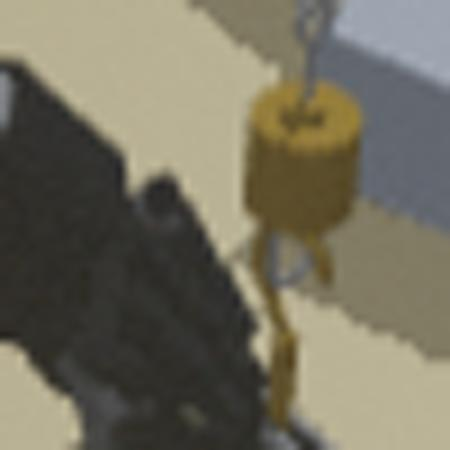

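View pics/c4.png

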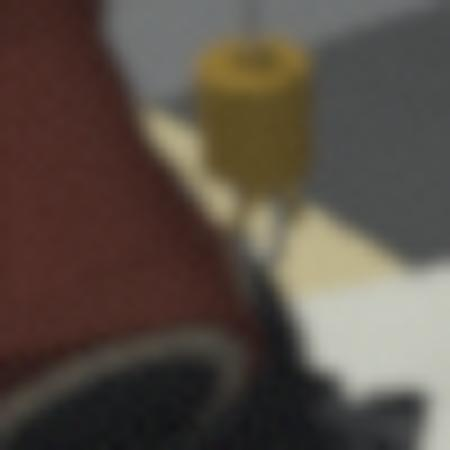

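```bash
python3 -m inch '0 -.0021 .0021 0 0 0 1;0 -.0021 .0021 0 0 0 1;0 -.0021 .0021 0 0 0 1;0 -.0021 .0021 0 0 0 1;0 -.0014 .0014 0 0 0 1;0 -.0014 .0014 0 0 0 1;0 -.0014 .0014 0 0 0 1;0 -.0014 .0014 0 0 0 1;0 -.0014 .0014 0 0 0 1;0 -.0014 .0014 0 0 0 1'
python3 -m inch '0 -.0014 .0014 0 0 0 1;0 -.0014 .0014 0 0 0 1;0 -.0014 .0014 0 0 0 1;0 0 0 0 0 0 1;0 0 0 0 0 0 1;0 0 0 0 0 0 1'
python3 - <<'E'
from h import *
np.set_printoptions(precision=4,suppress=True)
s=state();Rt=rot(s["tool_rot"]);G=s["tool_pos"]-.019*Rt[:,2];print(G,s["contact_force"],s["ft_torque"])
for n in("scene","side"):cv2.imwrite(f"pics/{n}8.png",grab_frame(n))
crop(cv2.imread("pics/scene8.png"),290,140,340,200,9,"pics/c3.png");crop(cv2.imread("pics/side8.png"),225,115,275,165,9,"pics/c4.png")
E
```

```text
time: 11.65
tool_pos: [0.5889, 0.177, 0.2117]
tool_rot: [0.176, 0.422, 0.821, 0.341]
contact_force: [0.0, -0.2, -5.0]
gripper_width: 0.07
time: 12.15
tool_pos: [0.5889, 0.177, 0.2059]
tool_rot: [0.176, 0.422, 0.822, 0.341]
contact_force: [-0.4, 0.1, -3.7]
gripper_width: 0.072
[0.5779 0.1691 0.2193] [-0.422   0.1004 -3.7185] [-0.4643  0.6705  0.0341]
```

View pics/c3.png

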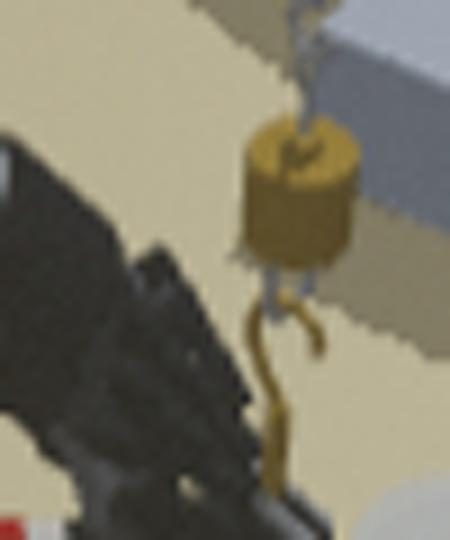

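View pics/c4.png

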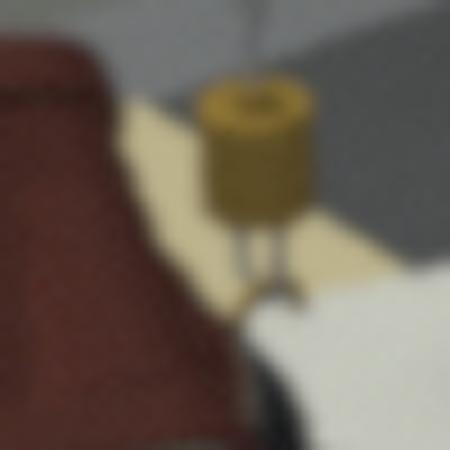

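```bash
python3 -m inch '0 -.0014 .0014 0 0 0 1;0 -.0021 .0021 0 0 0 1;0 -.0021 .0021 0 0 0 1;0 -.0021 .0021 0 0 0 1;0 -.0021 .0021 0 0 0 1;0 -.0021 .0021 0 0 0 1;0 -.0021 .0021 0 0 0 1;0 -.0021 .0021 0 0 0 1;0 -.0021 .0021 0 0 0 1;0 -.0021 .0021 0 0 0 1'
python3 -m inch '0 -.0021 .0021 0 0 0 1;0 -.0021 .0021 0 0 0 1;0 -.0021 .0021 0 0 0 1;0 -.0021 .0021 0 0 0 1;0 -.0014 .0014 0 0 0 1;0 0 0 0 0 0 1;0 0 0 0 0 0 1;0 0 0 0 0 0 1;0 0 0 0 0 0 1'
cat > avg.py <<'E'
from h import *
np.set_printoptions(precision=4,suppress=True)
F=[];Tq=[]
for i in range(16):
    grab_frame("wrist");s=state();F.append(s["contact_force"]);Tq.append(s["ft_torque"])
Rt=rot(s["tool_rot"]);G=s["tool_pos"]-.019*Rt[:,2];F=np.array(F)
print(s["time"],"G",G,"F",F.mean(0),"std",F.std(0),"T",np.mean(Tq,0))
E
python3 avg.py
```

```text
time: 13.08
tool_pos: [0.589, 0.177, 0.177]
tool_rot: [0.176, 0.422, 0.821, 0.341]
contact_force: [0.5, -0.6, -2.0]
gripper_width: 0.073
time: 13.83
tool_pos: [0.589, 0.177, 0.1635]
tool_rot: [0.176, 0.422, 0.821, 0.341]
contact_force: [0.6, 1.0, -2.0]
gripper_width: 0.072
14.6333 G [0.5778 0.1691 0.1764] F [ 0.0198  0.0115 -0.6731] std [0.5104 0.5506 0.3526] T [-0.2282  0.3522  0.0013]
```

```bash
python3 -m inch '0 -.001 .001 0 0 0 1;0 -.0014 .0014 0 0 0 1;0 -.0014 .0014 0 0 0 1;0 -.0007 .0007 0 0 0 1;0 0 0 0 0 0 1;0 0 0 0 0 0 1;0 0 0 0 0 0 1;0 0 0 0 0 0 1'
python3 avg.py; python3 avg.py
```

```text
time: 15.3
tool_pos: [0.5889, 0.177, 0.1569]
tool_rot: [0.176, 0.422, 0.822, 0.341]
contact_force: [1.0, -0.0, -0.3]
gripper_width: 0.069
16.1 G [0.5779 0.1691 0.1701] F [ 0.1925 -0.1325 -0.4418] std [0.4772 0.5092 0.5734] T [-0.2148  0.3152  0.0016]
16.9 G [0.5779 0.1692 0.1701] F [-0.0961  0.1784 -0.4048] std [0.4479 0.3391 0.3124] T [-0.2151  0.3074  0.0131]
```

```bash
python3 -m inch '0 -.0007 .0007 0 0 0 1;0 -.0007 .0007 0 0 0 1;0 -.0007 .0007 0 0 0 1;0 0 0 0 0 0 1;0 0 0 0 0 0 1;0 0 0 0 0 0 1;0 0 0 0 0 0 1'
python3 avg.py; python3 avg.py
python3 - <<'E'
from h import *
for n in("scene","side"):cv2.imwrite(f"pics/{n}9.png",grab_frame(n))
crop(cv2.imread("pics/scene9.png"),280,140,350,220,7,"pics/c3.png")
E
```

```text
time: 17.48
tool_pos: [0.5889, 0.177, 0.1538]
tool_rot: [0.176, 0.422, 0.822, 0.341]
contact_force: [-0.2, -0.1, -0.4]
gripper_width: 0.071
18.2833 G [0.5779 0.1691 0.1671] F [-0.1282  0.0976  0.0127] std [0.5359 0.4131 0.6457] T [-0.1932  0.2859  0.0113]
19.0833 G [0.5779 0.1691 0.1672] F [0.0777 0.0936 0.0129] std [0.3809 0.6134 0.4511] T [-0.2017  0.2897  0.0017]
```

View pics/c3.png

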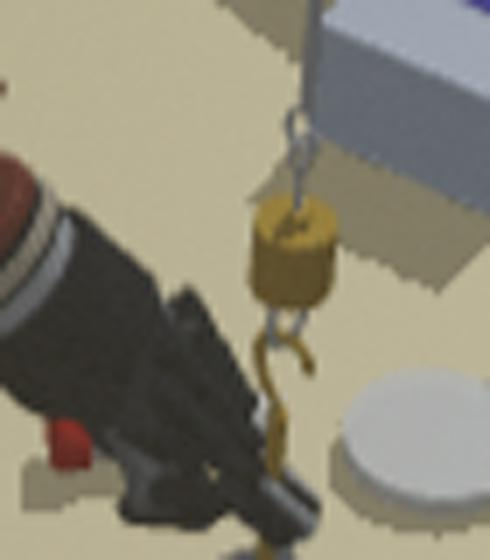

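View pics/side9.png

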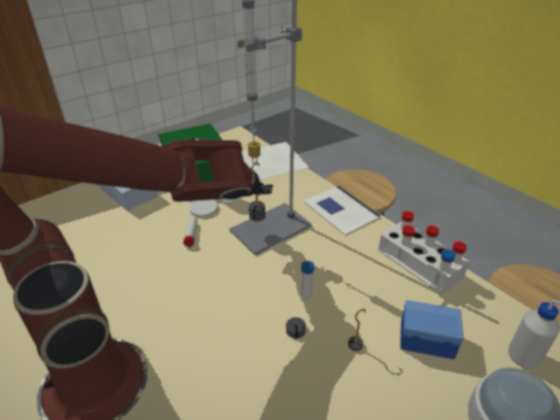

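```bash
python3 -m inch '0 0 0 0 0 0 .9;0 0 0 0 0 0 .8;0 0 0 0 0 0 .6;0 0 0 0 0 0 .3;0 0 0 0 0 0 0;0 0 0 0 0 0 0;0 0 0 0 0 0 0;0 0 0 0 0 0 0'
python3 -m inch '0 0 0 0 0 0 0;0 0 0 0 0 0 0;0 0 0 0 0 0 0;0 0 0 0 0 0 0;0 0 0 0 0 0 0;0 0 0 0 0 0 0'
python3 avg.py
python3 - <<'E'
from h import *
for n in("scene","side","wrist"):cv2.imwrite(f"pics/{n}10.png",grab_frame(n))
crop(cv2.imread("pics/scene10.png"),280,140,350,220,7,"pics/c3.png")
E
```

```text
time: 19.85
tool_pos: [0.5888, 0.177, 0.1538]
tool_rot: [0.176, 0.422, 0.822, 0.341]
contact_force: [0.2, 0.3, -0.2]
gripper_width: 0.998
time: 20.35
tool_pos: [0.5888, 0.177, 0.1538]
tool_rot: [0.176, 0.422, 0.822, 0.341]
contact_force: [0.1, -0.0, 0.9]
gripper_width: 0.998
21.15 G [0.5779 0.1692 0.1672] F [ 0.026  -0.0183 -0.0039] std [0.4458 0.5682 0.6139] T [-0.1878  0.2591  0.0172]
```

View pics/c3.png

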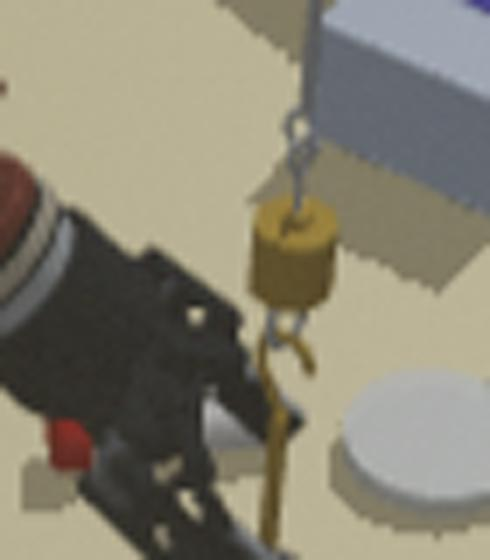

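View pics/wrist10.png

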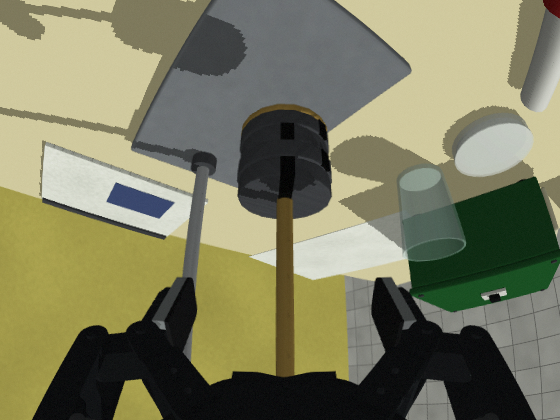

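```bash
python3 -m inch '0 -.003 -.003 0 0 0 0;0 -.005 -.005 0 0 0 0;0 -.006 -.006 0 0 0 0;0 -.006 -.006 0 0 0 0;0 -.006 -.006 0 0 0 0;0 -.006 -.006 0 0 0 0;0 -.006 -.006 0 0 0 0;0 -.006 -.006 0 0 0 0;0 -.006 -.006 0 0 0 0;0 -.006 -.006 0 0 0 0'
python3 -m inch '0 -.004 -.006 0 0 0 0;0 0 -.009 0 0 0 0;0 0 -.01 0 0 0 0;0 0 -.01 0 0 0 0;0 0 -.01 0 0 0 0;0 0 -.008 0 0 0 0;0 0 -.004 0 0 0 0;0 0 0 0 0 0 0;0 0 0 0 0 0 0;0 0 0 0 0 0 0'
python3 - <<'E'
from h import *
for n in("scene","side","wrist"):cv2.imwrite(f"pics/{n}11.png",grab_frame(n))
for k in range(10):
    cv2.imwrite(f"pics/m{k}.png",grab_frame("side"))
a=cv2.imread("pics/scene11.png")
crop(a,270,120,360,220,6,"pics/c3.png");crop(cv2.imread("pics/side11.png"),210,90,310,240,4,"pics/c4.png")
for k in range(1,10): print(cv2.absdiff(cv2.imread("pics/m0.png"),cv2.imread(f"pics/m{k}.png"))[90:240,210:310].max(),end=" ")
print(state()["contact_force"])
E
```

```text
time: 22.13
tool_pos: [0.5238, 0.1303, 0.1536]
tool_rot: [0.176, 0.422, 0.822, 0.341]
contact_force: [-0.4, -0.3, -0.3]
gripper_width: 0.998
time: 22.97
tool_pos: [0.4892, 0.1058, 0.1905]
tool_rot: [0.175, 0.422, 0.822, 0.341]
contact_force: [0.2, 1.3, -0.7]
gripper_width: 0.998
15 17 17 23 22 17 17 18 19 [-0.1461179   0.58742496 -0.31306993]
```

View pics/c3.png

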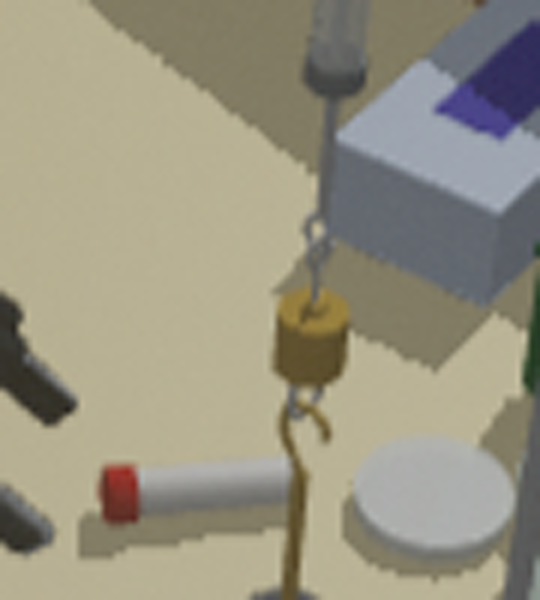

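View pics/c4.png

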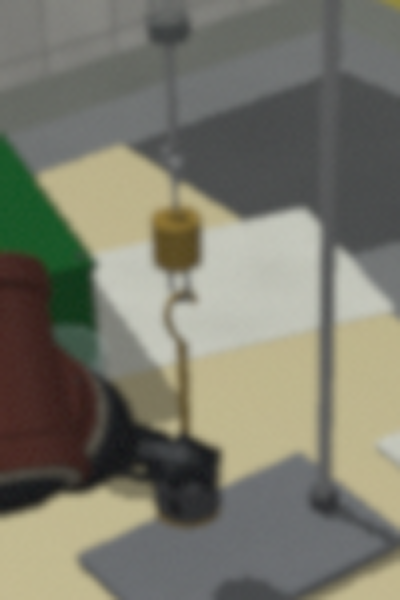

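View pics/wrist11.png

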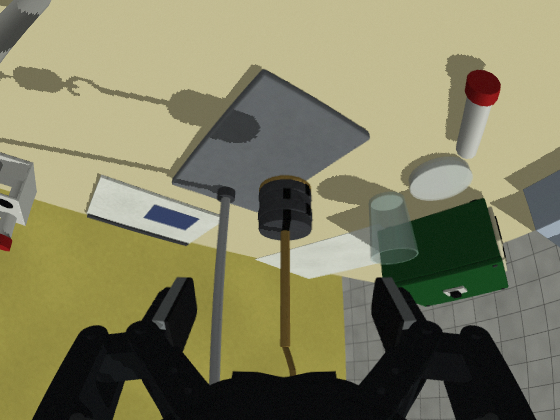

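View pics/scene11.png

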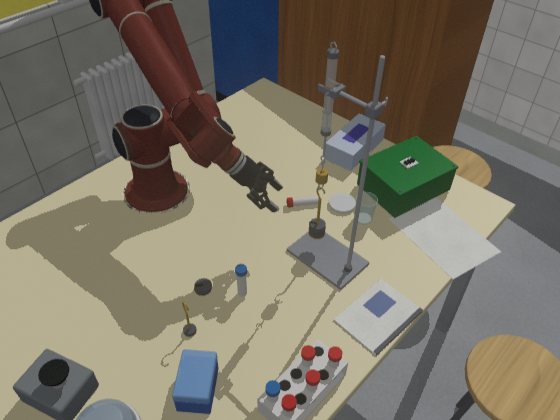

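```bash
for i in 1 2 3; do python3 -m inch '0 0 0 0 0 0 0;0 0 0 0 0 0 0;0 0 0 0 0 0 0;0 0 0 0 0 0 0;0 0 0 0 0 0 0;0 0 0 0 0 0 0;0 0 0 0 0 0 0;0 0 0 0 0 0 0;0 0 0 0 0 0 0;0 0 0 0 0 0 0' | head -1; done
python3 - <<'E'
from h import *
L=[]
for k in range(14):
    im=grab_frame("scene").astype(int)
    h=cv2.cvtColor(im.astype(np.uint8),cv2.COLOR_BGR2HSV)[165:190,310:332]
    m=(h[...,1]>150)&(h[...,0]>12)&(h[...,0]<28);ys,xs=np.where(m);L.append((round(xs.mean(),2),round(ys.mean(),2),len(xs)))
print(L)
job_done()
E
```

```text
time: 24.45
time: 25.28
time: 26.12
[(np.float64(14.8), np.float64(7.2), 5), (np.float64(15.67), np.float64(8.33), 3), (np.float64(12.0), np.float64(6.75), 4), (np.float64(13.8), np.float64(7.6), 5), (np.float64(13.17), np.float64(7.17), 6), (np.float64(11.33), np.float64(7.67), 3), (np.float64(15.0), np.float64(8.0), 1), (np.float64(11.5), np.float64(5.5), 2), (np.float64(12.0), np.float64(6.5), 2), (np.float64(14.0), np.float64(6.75), 4), (np.float64(15.67), np.float64(7.0), 3), (np.float64(12.0), np.float64(5.0), 4), (np.float64(11.5), np.float64(8.0), 2), (np.float64(11.25), np.float64(6.75), 4)]
the job is handed in; nothing more can be done
```

The loaded hanger now hangs by its hook in the loop under the brass mass, and the gripper has let go and backed away. I handed the job in at about 27 s of the 72 s allowed.

**What I did:** I gripped the rod at 45°, lifted it and turned the hook into line with the stand. I threaded the tip through the loop and lowered the hanger in small steps until the averaged vertical force on the tool read about 0.01 N. That left the spring drawn about 65 mm, so the hanger weighs about 5.2 N. Only then did I open the fingers.

**What the checks showed:**
- **Release:** the brass mass showed no visible movement in the scene view before and after letting go.
- **Hanging:** in the later pictures the chain hangs straight and upright, clear of the stand base, with the hook in the loop. The robot is well away.
- **Other things on the bench:** none looked moved in the last scene view. I judged that by eye and did not measure it.
- **Stillness:** ten side-view frames about 3 s before hand-in differed by 15 to 23 grey levels with no growth, which I took to be image noise.

**What failed or disagreed:**
- My last stillness check just before hand-in was inconclusive. Its colour mask caught only 1 to 6 pixels, so it neither confirms nor rules out movement. I had put the hand-in in the same script, so I didn't see that until it was done.
- The first weight reading, a single noisy sample, was 5.93 N. The averaged readings and the spring's travel gave 5.1 to 5.4 N.
- The wrist moment stayed at about 0.32 N·m after release, so I took it as a sensor offset.

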